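# Fit the clamp handle of the desktop binding machine and lock it

### The arm

A 6-joint arm with a two-finger parallel gripper is mounted at the origin on the work surface. World frame = base frame: x ahead of the robot, y to its left, z up, the work surface at z = 0. Lengths are in m, angles in degrees, forces in N, time in s.
With the tool pointing down it reaches from about 0.3 to 0.75 m from the base axis. Payload 8.5 kg.
Tool frame: the origin (TCP) lies at the very end of the fingers, on their centre line; the grasp point (between the pads) lies 19 mm behind it; z points along the fingers, y is the line along which they close (so a half turn about z gives the same grasp; the last joint's range is limited). The gripper opens to 85 mm and grips with 20 to 120 N. Pads are 22 mm wide; open, the fingers measure 114 mm over their backs; the gripper's body (76 mm by 85 mm) begins 54 mm behind the grasp point. The pads swing forward as they close: fully open they stand 13 mm farther back than shut.
Start: joints at [-83.096, 21.807, 74.336, -0, 83.858, -12.336], TCP at [0.181, -0.519, 0.231] pointing down, gripper open.
Joint ranges: [-178.18, 178.18], [-50.72, 133.34], [12.68, 142.11], [-81.47, 261.47], [9.98, 163.14], [-165.26, 165.26]. Speed limits (degrees/s): [136.94, 136.94, 180, 180, 180, 180].

### API

Orientations are given as a 3x3 rotation matrix whose columns are the frame's x, y, z axes.
In Python, from rig import observe, cams, ticket gives the robot as it stands.
- The arm moves only by the tool move_arm, never from a script. Its arguments are lists of equal length, an entry for each row: "jaw": the finger opening in cm, from 0 to 8.54; "dp": the shift along the tool's x, y, z in cm, a list of three; "turn": the turn, a rotation vector about the tool's x, y, z in rad, a list of three. In form: {"jaw": [jaw, ...], "dp": [[tx, ty, tz], ...], "turn": [[wx, wy, wz], ...]}. A call has 1 to 12 rows; each row shifts and turns the commanded pose from where the row before left it, along the tool's axes as they then stand; what a row does not reach is not made up. A row lasts 1/12 s, in which the tool goes at most 41.7 mm and 7.16 degrees, less where a joint would pass 70% of its speed; a pose out of reach is approached as far as the arm can. A call is refused whole if a number of a shift passes 4.17 or a number of a turn 0.125, either way. A call with a gripper value outside its range is refused whole. The fingers move at their own pace and stop on an object; "force" is the grip in N (left out, the last holds). Time passes only in rows, so rows that do not move let the fingers close. It gives the time, the measured TCP pose, the force, the opening and the grip force at its end, in the units of the state.
- observe(): the state, without advancing time (a new reading comes with each control period).
- cams.get_image(name): name is "scene" or "top" or "wrist"; returns (picture, depth): 480x640x3 uint8, red, green, blue; 480x640 float32, m along the optical axis (not along the pixel's ray), 0 where there is no reading.
- cams.calibration(name): a dict with "vertical_fov" (degrees; the focal length in pixels is half the picture's height over the tangent of half this angle, whatever the lens; pixels are square), "cx", "cy" (the principal point, pixels), "view" (4x4, takes a point from world to camera coordinates); the wrist camera has in their place "tool_from_camera" (4x4, takes a point from camera to tool coordinates, whose origin is the TCP and whose axes are the flange's). Camera axes: x right, y up, looking along -z (the intrinsics and any distortion apply to the point x, -y, -z); pixel columns grow to the right and rows downward; lengths in m; the calibration is good to about 2 mm. A picture is of the moment at which its call begins: read the wrist's pose just before it. calibration takes no time and is no camera call.
- ticket.close_job(): hands the job in; it is judged then, once.
Trained networks look in the newest picture that a camera, given by its name, has taken for a name from the list of things; names that differ only in an ending like _2 or _b are one class to them, and where a whole thing is asked for, a point or a joint stands for the part that bears it (a point fixed in the world has none). Each returns a list of dicts, best first, with "p" (0 to 1); they miss things now and then, are a little off and sometimes report something else, mostly with a low value. They report only what shows in the picture. A call takes as long as a camera call. They do not tell look-alikes from the thing itself.
- cams.spot_in(camera, query): "box" ([centre column, centre row, width, height] as shares, 0 to 1, of the picture: columns of its width, rows of its height, round what is visible of it).
- cams.outline_of(camera, query): "mask" (480x640 bool, what is visible of it) and "box" ([centre column, centre row, width, height] as shares, 0 to 1, of the picture: columns of its width, rows of its height, round what is visible of it).
- cams.mark_of(camera, query): "location" ([column, row] as shares, 0 to 1, of the picture: columns of its width, rows of its height: a listed point, or the origin of a listed thing).
The state is a dict: "time_s": time; "q": joint angles; "qvel": joint speeds; "joint_efforts": joint torques, N m; "position": TCP position; "tool_rot": TCP orientation; "ft_force": force on the tool from outside, world axes, zero at the start; "wrist_torque": the same for the moment, N m; "grip_width": finger opening in m; "gripper_force": force on a finger pad.
Only numpy, scipy, OpenCV 4.12 (cv2) and the standard library are available. Lean on these libraries where they do the work, as an engineer would, in place of code of your own. Each camera call takes 0.05 s, during which the arm holds its last target. There are 200 camera calls.

### The job

Someone has parked a roll of tape on the square shaft of the binding machine: take it off and set it down flat on the desk, without dropping it. Then push the loose black bar handle fully home onto the shaft, and only then turn it clockwise (seen facing the sloping panel) until it clicks over into its locked position, and let go. Leave the other things on the desk where they are.

Things in the scene. Friction and masses are not known exactly. Their poses are not given: they have to be found in the camera images.
- machine: Fixed grey wedge, 200 deep (its x) x 250 wide (y) x 127 high. Origin under its centre, z up; the low front edge (35 high, facing its -x, towards the robot) starts a panel sloping up 30 degrees over 160 of depth, then a flat top. Panel normal leans 30 degrees from vertical to its -x. Mid-panel: an aluminium disc (radius 42, 4 thick) with a round boss (radius 18, top 10 above the panel).
- shaft_seat (a point): Centre of the boss's top face, where the square steel shaft begins and on which the fitted hub rests. z points out along the shaft (the panel's normal); x and y are square to the shaft's flats and turn with it. Shaft 16 x 16 mm, 30 long, the last 5 mm tapering to 11 x 11. The square stands turned by up to 45 degrees either way to the panel at the start.
- shaft (a joint): Turn of the shaft, rad, growing clockwise seen facing the panel, between end stops at 0 (start) and 1.2. A sprung detent holds it at 0 and resists turning with 0.25 N m at the start, falling to none at 0.6; past that it pulls the shaft on by itself and holds it locked at 1.2. Let go before 0.6, it springs back.
- roll: Brown tape roll, a ring 60 outer diameter, 27 bore, 19 high, 40 to 85 g. Origin: centre of its lower face, z along its axis. At the start it sits loosely round the shaft, lower face on the boss (10 above the panel), axis along the shaft; 11 mm of shaft stands out above it.
- roll_mid (a point): Middle of the tape roll, 9.5 above its origin along its axis.
- handle: Loose black bar handle, 120 to 260 g, standing upright on the desk: square hub 36 x 36 x 34 high, across its top a bar 100 long (its x), 20 wide (y), 28 high (34 to 62 above the underside). Origin: centre of the hub's underside, z up. In the underside a square bore 17.5 x 17.5, 34 deep, sides parallel to hub and bar; fits the shaft in any quarter turn. Home when the hub rests on the boss.
- star_knob: Bystander, loose: black five-lobed knob, 64 across, 45 high, round. Origin under its centre.
- pen_pot: Bystander, loose: black pen pot, radius 34, wall 95 high, with pens up to 150 high leaning within radius 40. Origin under its centre.
- clip_box: Bystander, loose: clear box of paper clips, 65 (its x) x 55 x 30 high. Origin under its centre.
- stapler: Bystander, loose: blue and black stapler, 135 long (its x), 36 wide, 55 high. Origin under its centre.
- drum: Bystander, loose: black open picture drum, radius 60, 95 high. Origin under its centre.
There are look-alikes about, which are no part of the job. What is shaped like the handle but pink or yellow is not meant.

How it is judged:
By the outcome, as a careful person would: the job done as asked, in the order asked, and still so for the second after the job is handed in, with the robot touching nothing.
It also fails if it takes over 61 s, if anything falls off the work surface, if the arm or the gripper's body presses on something with over 40 N, if the wrist force passes 120 N, or if a joint passes its speed limit or range.

## Working session

There is one attempt and no reset: what is moved stays moved. The work goes in short steps, Python scripts to look and compute and a tool call to move; the robot and the scene stay as the last step left them, time stands still between calls to the robot, and variables do not carry over. Pictures are saved under pics/ and viewed, at most 10 in all, crops included, and the job is handed in when it is done.

Besides the shell and the picture viewer there is one more tool, called after "Emit:" in YAML: its name, and indented under it one key for each argument. move_arm: Moves the arm, as the interface text tells. Its arguments: {"type":"object","properties":{"jaw":{"type":"array","items":{"type":"number"}},"dp":{"type":"array","items":{"type":"array","items":{"type":"number"}}},"turn":{"type":"array","items":{"type":"array","items":{"type":"number"}}},"force":{"type":"number"}},"required":["jaw","dp","turn"]}

```bash
ls; mkdir -p pics
cat > h.py <<'E'
import numpy as np, cv2
from rig import observe, cams, ticket
def K(n):
    c=cams.calibration(n); f=240/np.tan(np.radians(c["vertical_fov"])/2); return f,c["cx"],c["cy"],c
def campose(n,st=None):
    f,cx,cy,c=K(n)
    if n!="wrist": return np.linalg.inv(np.array(c["view"]))
    st=st or observe(); T=np.eye(4); T[:3,:3]=np.array(st["tool_rot"]); T[:3,3]=st["position"]
    return T@np.array(c["tool_from_camera"])
def pts(n,dep,st=None):
    f,cx,cy,c=K(n); v,u=np.mgrid[:480,:640]
    P=np.stack([(u-cx)/f*dep,-(v-cy)/f*dep,-dep,np.ones_like(dep)],-1)
    return (P@campose(n,st).T)[...,:3]
def proj(n,p,st=None):
    f,cx,cy,c=K(n); q=np.linalg.inv(campose(n,st))@np.append(p,1); return cx+f*q[0]/-q[2], cy-f*q[1]/-q[2]
def save(name,img): cv2.imwrite("pics/"+name,cv2.cvtColor(img,cv2.COLOR_RGB2BGR))
E
python3 - <<'E'
from h import *
for n in ["scene","top"]:
    im,d=cams.get_image(n); save(n+"1.png",im); np.savez(n+"1",im=im,d=d,P=pts(n,d))
    P=pts(n,d); print(n,{k:v for k,v in K(n)[3].items() if k!="view"},campose(n)[:3,3].round(3))
    for q in ["roll","handle","machine","shaft_seat","roll_mid","star_knob","pen_pot","clip_box","stapler","drum"]:
        r=cams.mark_of(n,q)
        print(q,[(round(a["p"],2),(np.array(a["location"])*[640,480]).round().astype(int).tolist(),P[min(479,int(a["location"][1]*480)),min(639,int(a["location"][0]*640))].round(3).tolist()) for a in r[:4]])
print(K("wrist")[3]); s=observe(); print(s["tool_rot"],s["time_s"])
E
```

```text
pics
scene {'vertical_fov': 49.38839660994813, 'cx': 316.5080059097651, 'cy': 247.45172822204455} [ 1.555 -0.265  0.852]
roll [(0.69, [367, 273], [0.687, 0.031, 0.105])]
handle [(0.77, [163, 274], [0.467, -0.438, 0.009]), (0.72, [192, 306], [0.615, -0.368, 0.016]), (0.71, [275, 260], [0.626, -0.168, 0.128]), (0.64, [137, 313], [0.601, -0.493, 0.005])]
machine [(0.86, [366, 308], [0.798, -0.002, 0.108])]
shaft_seat [(0.62, [368, 271], [0.684, 0.034, 0.111])]
roll_mid [(0.68, [365, 266], [0.681, 0.027, 0.121])]
star_knob [(0.9, [213, 267], [0.472, -0.31, 0.011])]
pen_pot [(0.89, [267, 303], [0.647, -0.195, 0.024])]
clip_box [(0.95, [271, 262], [0.492, -0.162, 0.022])]
stapler [(0.57, [339, 238], [0.41, 0.037, 0.007])]
drum [(0.62, [477, 244], [0.555, 0.377, 0.041]), (0.62, [368, 270], [0.687, 0.033, 0.116])]
top {'vertical_fov': 43.9056475456094, 'cx': 311.84439151763223, 'cy': 241.10040881579718} [ 0.428 -0.021  1.433]
roll [(0.94, [275, 196], [0.67, 0.047, 0.119])]
handle [(0.92, [501, 239], [0.578, -0.473, 0.06]), (0.88, [484, 291], [0.457, -0.431, 0.063]), (0.79, [448, 235], [0.586
[... 429 characters left out ...]
er [(0.91, [280, 313], [0.409, 0.039, 0.049])]
drum [(0.84, [126, 269], [0.514, 0.411, 0.006])]
{'vertical_fov': 64.37696704079079, 'cx': 315.533819164655, 'cy': 234.0053205095283, 'tool_from_camera': array([[-7.13715585e-05,  9.55751040e-01,  2.94176725e-01,
         7.53496076e-02],
       [ 9.99999573e-01, -2.02714877e-04,  9.01215018e-04,
         2.32248248e-04],
       [ 9.20971189e-04,  2.94176663e-01, -9.55750617e-01,
        -1.41854146e-01],
       [ 0.00000000e+00,  0.00000000e+00,  0.00000000e+00,
         1.00000000e+00]])}
[[ 9.44145400e-01  3.29529154e-01  1.85945343e-05]
 [ 3.29529153e-01 -9.44145400e-01  2.46021837e-05]
 [ 2.56630808e-05 -1.71005975e-05 -1.00000000e+00]] 1.1
```

View pics/top1.png

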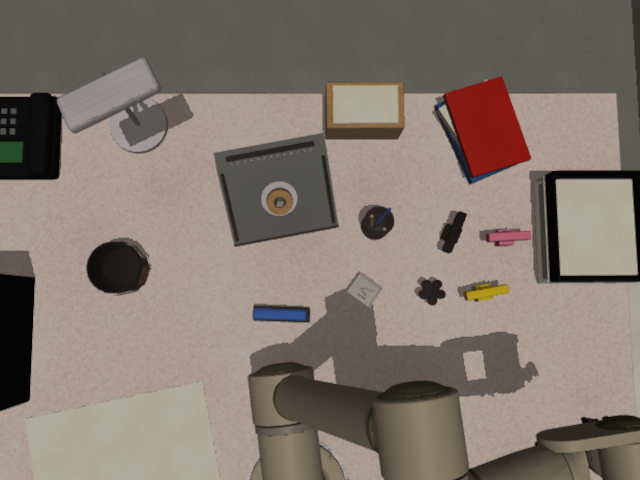

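View pics/scene1.png

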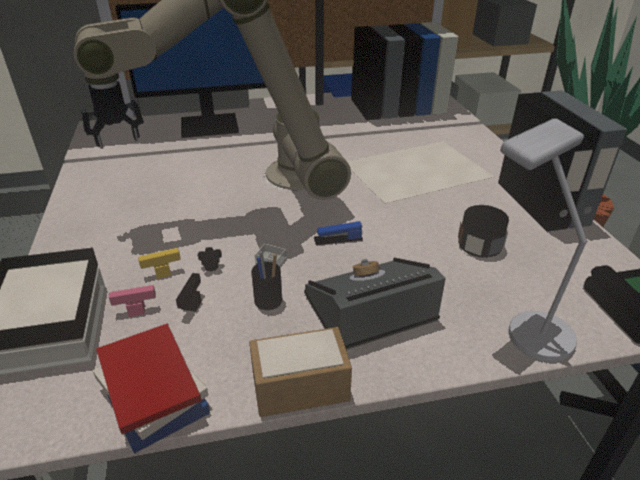

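The top view shows three handle-shaped things: black (452,232), pink (508,237) and yellow (487,292). The black one fits "loose black bar handle". The star knob is at (432,291), and the roll is on the machine at (279,202). Next I'll check the crop and fit the machine plane.

Run:
```python
from h import *
z=np.load("top1.npz"); im,d,P=z["im"],z["d"],z["P"]
a=cv2.resize(im[200:275,415:515],(400,300),interpolation=cv2.INTER_CUBIC); b=cv2.resize(im[165:240,230:330],(400,300),interpolation=cv2.INTER_CUBIC)
save("crop1.png",np.hstack([a,b]))
desk=P[330:345,300:340][...,2]; print("desk z",np.median(P[330:345,230:245,2]), np.median(P[250:265,330:360,2]))
# panel plane
m=np.zeros((480,640),bool); m[150:245,215:335]=1
X=P[m&(d>0)]
from numpy.linalg import svd
best=None; rng=np.random.default_rng(0)
for _ in range(500):
    t=X[rng.choice(len(X),3,False)]; n=np.cross(t[1]-t[0],t[2]-t[0]); n/=np.linalg.norm(n)+1e-12
    if n[2]<0:n=-n
    if not .8<n[2]<.92: continue
    i=abs((X-t[0])@n)<.003
    if best is None or i.sum()>best.sum(): best=i
c=X[best].mean(0); n=svd(X[best]-c,full_matrices=False)[2][2]; n*=np.sign(n[2]); print("panel",c,n,np.degrees(np.arccos(n[2])),"yaw",np.degrees(np.arctan2(-n[1],-n[0])),best.sum())
# machine yaw from footprint: points above 0.03
mm=np.zeros((480,640),bool); mm[125:250,205:345]=1
Q=P[mm&(P[...,2]>.028)&(P[...,2]<.14)]
r=cv2.minAreaRect((Q[:,:2]*1000).astype(np.float32)); print("machine rect",r)
# roll top and shaft: height above panel
h=(P-c)@n
s=mm&(h>.02)&(h<.06); 
for lo,hi in((.024,.033),(.034,.045)):
    k=mm&(h>lo)&(h<hi); print(lo,k.sum(),P[k].mean(0),np.median(h[k]))
# handle
m=np.zeros((480,640),bool); m[205:258,432:472]=1
k=m&(P[...,2]>.045)&(P[...,2]<.08); Q=P[k]; print("handle",k.sum(),Q.mean(0),cv2.minAreaRect((Q[:,:2]*1000).astype(np.float32)))
k=m&(P[...,2]>.012)&(P[...,2]<.045); Q=P[k]; print("low",k.sum(),Q.mean(0))
# scene
z=np.load("scene1.npz"); P=z["P"]
h=(P-c)@n
for lo,hi in((.024,.033),(.034,.045)):
    k=np.zeros((480,640),bool); k[240:300,320:420]=1; k&=(h>lo)&(h<hi); print("scene",lo,k.sum(),P[k].mean(0))
k=np.zeros((480,640),bool); k[265:320,175:203]=1; k&=(P[...,2]>.015)&(P[...,2]<.08); Q=P[k]; print("scene handle",k.sum(),Q.mean(0),Q[:,2].max(),cv2.minAreaRect((Q[:,:2]*1000).astype(np.float32)))
```

```text
desk z 0.0015633124591534209 0.0007438454818705642
panel [0.67591758 0.04356722 0.08702154] [-0.48912916 -0.09123512  0.86742655] 29.839048564277903 yaw 10.56571420482482 5419
machine rect ((712.4912109375, 20.495513916015625), (240.10723876953125, 307.0560302734375), 10.508036613464355)
0.024 406 [0.65561461 0.03875072 0.10774876] 0.028222291502060272
0.034 54 [0.65184307 0.03722987 0.11700332] 0.03810433317232553
handle 418 [ 0.59169803 -0.36574811  0.06113671] ((592.662841796875, -367.6217346191406), (21.638647079467773, 100.97574615478516), 66.67821502685547)
low 135 [ 0.59293812 -0.35888874  0.03251627]
scene 0.024 439 [0.51750129 0.0616815  0.03184651]
scene 0.034 281 [0.45292218 0.04842253 0.00666016]
scene handle 581 [ 0.60371565 -0.36653205  0.04909111] 0.06498045699407373 ((598.1956176757812, -365.6859130859375), (29.318750381469727, 104.46630859375), 67.56568145751953)
```

View pics/crop1.png

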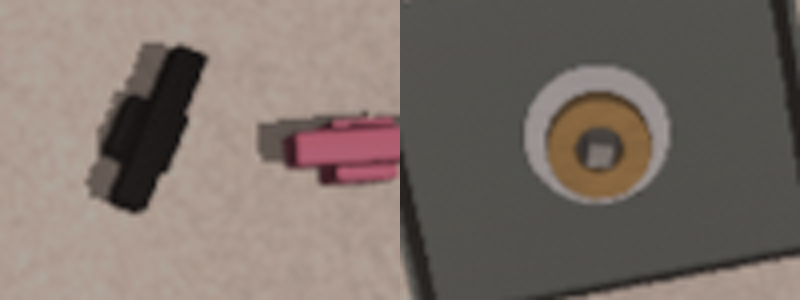

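The crop shows the black bar handle over its hub on the left, with a pink look-alike beside it. On the right is the roll round the square shaft. I'll move to a close view along the shaft.

```bash
cat >> h.py <<'E'
from scipy.spatial.transform import Rotation as Ro
def plan(p,R,N=None,st=None):
    """constant rows taking the tool from the current pose to (p,R)"""
    st=st or observe(); R0=np.array(st["tool_rot"]); p0=np.array(st["position"])
    w=Ro.from_matrix(R0.T@R).as_rotvec(); d=R0.T@(np.array(p)-p0)
    N=N or int(max(np.ceil(np.linalg.norm(d)/.036),np.ceil(np.linalg.norm(w)/.11),1))
    S=sum(Ro.from_rotvec(w/N*k).as_matrix() for k in range(N))
    print("N",N,"dp cm",(np.linalg.solve(S,d)*100).round(3).tolist(),"turn",(w/N).round(4).tolist())
YAW=np.radians(10.5); n=np.array([-.5*np.cos(YAW),-.5*np.sin(YAW),np.cos(np.pi/6)])
def Rp(a):  # tool facing the panel, a = turn about tool z from x-up-slope
    z=-n; y=-np.array([-np.sin(YAW),np.cos(YAW),0]); x=np.cross(y,z); return np.stack([x,y,z],1)@Ro.from_rotvec([0,0,a]).as_matrix()
def Rd(yaw): # pointing down, tool x at yaw
    c,s=np.cos(yaw),np.sin(yaw); return np.array([[c,s,0],[s,-c,0],[0,0,-1.]])
E
python3 - <<'E'
from h import *
print(np.linalg.det(Rp(0)))
s=np.array([.6656,.0398,.0927]); plan(s+.12*n,Rp(0)); print(observe()["position"])
E
```

```text
1.0000000000000002
N 20 dp cm [2.675, -2.096, 0.846] turn [-0.002, 0.0261, 0.0075]
[ 0.18124214 -0.51925656  0.23132325]
```

Emit:
move_arm:
  jaw: [8.5,8.5,8.5,8.5,8.5,8.5]
  dp:
    - [0,0,0]
    - [0,0,0]
    - [0,0,0]
    - [0,0,0]
    - [0,0,0]
    - [0,0,0]
  turn:
    - [-0.0067,0.087,0.025]
    - [-0.0067,0.087,0.025]
    - [-0.0067,0.087,0.025]
    - [-0.0067,0.087,0.025]
    - [-0.0067,0.087,0.025]
    - [-0.0067,0.087,0.025]

```text
time_s: 1.6
position: [0.1811, -0.5196, 0.2318]
tool_rot: [[0.85, 0.18, 0.495], [0.156, -0.984, 0.09], [0.503, 0.001, -0.864]]
ft_force: [-0.6, 0.2, 0.4]
grip_width: 0.085
gripper_force: 0.0
```

Run:
```python
from h import *
s=np.array([.6656,.0398,.0927]); plan(s+.12*n,Rp(0)); print(observe()["position"],observe()["q"])
```

```text
N 20 dp cm [2.152, -2.312, 1.449] turn [0.0001, -0.0002, -0.0001]
[ 0.1811099  -0.51958037  0.23179545] [-96.79545533  22.9052271   78.52759437  28.75176541  88.46374723
 -20.49741984]
```

Emit:
move_arm:
  jaw: [8.5,8.5,8.5,8.5,8.5,8.5,8.5,8.5,8.5,8.5]
  dp:
    - [2.15,-2.31,1.45]
    - [2.15,-2.31,1.45]
    - [2.15,-2.31,1.45]
    - [2.15,-2.31,1.45]
    - [2.15,-2.31,1.45]
    - [2.15,-2.31,1.45]
    - [2.15,-2.31,1.45]
    - [2.15,-2.31,1.45]
    - [2.15,-2.31,1.45]
    - [2.15,-2.31,1.45]
  turn:
    - [0,0,0]
    - [0,0,0]
    - [0,0,0]
    - [0,0,0]
    - [0,0,0]
    - [0,0,0]
    - [0,0,0]
    - [0,0,0]
    - [0,0,0]
    - [0,0,0]

```text
time_s: 2.43
position: [0.3944, -0.2439, 0.2133]
tool_rot: [[0.852, 0.181, 0.492], [0.157, -0.984, 0.09], [0.5, 0.001, -0.866]]
ft_force: [0.3, -0.2, 0.2]
grip_width: 0.0849
gripper_force: 0.0
```

Emit:
move_arm:
  jaw: [8.5,8.5,8.5,8.5,8.5,8.5,8.5,8.5,8.5,8.5,8.5,8.5]
  dp:
    - [2.15,-2.31,1.45]
    - [2.15,-2.31,1.45]
    - [2.15,-2.31,1.45]
    - [2.15,-2.31,1.45]
    - [2.15,-2.31,1.45]
    - [2.15,-2.31,1.45]
    - [2.15,-2.31,1.45]
    - [2.15,-2.31,1.45]
    - [2.15,-2.31,1.45]
    - [2.15,-2.31,1.45]
    - [0,0,0]
    - [0,0,0]
  turn:
    - [0,0,0]
    - [0,0,0]
    - [0,0,0]
    - [0,0,0]
    - [0,0,0]
    - [0,0,0]
    - [0,0,0]
    - [0,0,0]
    - [0,0,0]
    - [0,0,0]
    - [0,0,0]
    - [0,0,0]

```text
time_s: 3.43
position: [0.6066, 0.0304, 0.1945]
tool_rot: [[0.852, 0.184, 0.491], [0.16, -0.983, 0.092], [0.499, 0.0, -0.867]]
ft_force: [0.3, -0.6, -1.0]
grip_width: 0.085
gripper_force: 0.0
```

Run:
```python
from h import *
st=observe(); im,d=cams.get_image("wrist"); save("w1.png",im); np.savez("w1",im=im,d=d,P=pts("wrist",d,st))
print(st["position"],st["q"].round(1) if hasattr(st["q"],"round") else st["q"])
for q in ["roll","roll_mid","shaft_seat"]:
    for a in cams.mark_of("wrist",q)[:2]: print(q,a["p"],np.array(a["location"])*[640,480])
P=pts("wrist",d,st)
s=np.array([.6656,.0398,.0927]); 
print("proj",proj("wrist",s,st),proj("wrist",s+.03*n,st))
h=(P-s)@n; r=np.linalg.norm(P-s-h[...,None]*n,axis=-1)
for lo,hi in((-.014,-.008),(-.0085,-.003),(.014,.024),(.027,.034)):
    k=(d>0)&(h>lo)&(h<hi)&(r<.06); Q=P[k]; print(lo,k.sum(),Q.mean(0) if k.sum() else 0,np.median(h[k]) if k.sum() else 0)
```

```text
[0.60656235 0.03039212 0.19448319] [-13.4  18.9  91.8  17.4  42.8  56. ]
roll 0.9 [321.088 228.912]
shaft_seat 0.95 [320.384 230.88 ]
shaft_seat 0.54 [319.168 231.408]
proj (np.float64(317.9044401216603), np.float64(225.8646323088083)) (np.float64(318.0990029715138), np.float64(238.88796909741836))
-0.014 12990 [0.67815102 0.04281226 0.08655041] -0.012438092994207551
-0.0085 1316 [0.67843143 0.04193506 0.09116941] -0.00809852308086504
0.014 4835 [0.65682165 0.03696463 0.10628803] 0.01618714445659746
0.027 208 [0.6504744  0.03580437 0.11550944] 0.027456171860900228
```

View pics/w1.png

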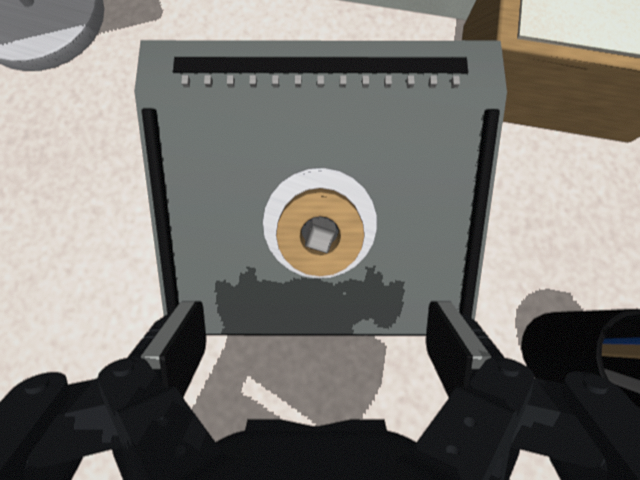

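The wrist view shows the roll annulus centred at (320,233) and the shaft's square tip at (320,237), turned by about 10°. The fingers straddle the roll cleanly, so I'll descend to grasp it.

Run:
```python
from h import *
plan(np.array([.6660,.0386,.0896])-.002*n,Rp(0),8)
z=np.load("w1.npz"); P,d=z["P"],z["d"]; s=np.array([.6658,.0386,.0896]); h=(P-s)@n; X=(P-s)@Rp(0)
k=(d>0)&(abs(h+.010)<.0025)&(np.linalg.norm(X[...,:2],axis=-1)<.1); Q=P[k]; c=Q.mean(0); m=np.linalg.svd(Q-c,full_matrices=False)[2][2]; m*=np.sign(m[2]); print("n",m,"yaw",np.degrees(np.arctan2(m[1],m[0]))-180,np.degrees(np.arccos(m[2])),k.sum(),((c-s)@m))
k=(d>0)&(h>.012)&(h<.022)&(np.linalg.norm(X[...,:2],axis=-1)<.035); A=X[k][:,:2]*1000; print("roll in panel xy",cv2.minEnclosingCircle(A.astype(np.float32)),A.mean(0))
```

```text
N 8 dp cm [0.003, 0.003, 1.548] turn [0.0002, 0.0001, -0.0003]
n [-0.49136491 -0.09183045  0.86609913] yaw -349.414194719272 29.99155095261794 45252 -0.01006795754185591
roll in panel xy ((-0.96829754114151, 0.0476444736123085), 30.01607322692871) [ 0.73868749 -0.03235566]
```

Emit:
move_arm:
  jaw: [8.5,8.5,8.5,8.5,8.5,8.5,8.5,8.5,8.5]
  dp:
    - [0,0,1.55]
    - [0,0,1.55]
    - [0,0,1.55]
    - [0,0,1.55]
    - [0,0,1.55]
    - [0,0,1.55]
    - [0,0,1.55]
    - [0,0,1.55]
    - [0,0,0]
  turn:
    - [0,0,0]
    - [0,0,0]
    - [0,0,0]
    - [0,0,0]
    - [0,0,0]
    - [0,0,0]
    - [0,0,0]
    - [0,0,0]
    - [0,0,0]
  force: 30

```text
time_s: 4.38
position: [0.6668, 0.039, 0.0851]
tool_rot: [[0.854, 0.18, 0.488], [0.155, -0.984, 0.09], [0.497, -0.001, -0.868]]
ft_force: [-0.8, 0.8, -0.8]
grip_width: 0.0853
gripper_force: 0.0
```

Emit:
move_arm:
  jaw: [5,5,5,5,5,5,5,5]
  dp:
    - [0,0,0]
    - [0,0,0]
    - [0,0,0]
    - [0,0,0]
    - [0,0,0]
    - [0,0,0]
    - [0,0,0]
    - [0,0,0]
  turn:
    - [0,0,0]
    - [0,0,0]
    - [0,0,0]
    - [0,0,0]
    - [0,0,0]
    - [0,0,0]
    - [0,0,0]
    - [0,0,0]

```text
time_s: 5.05
position: [0.667, 0.0395, 0.0888]
tool_rot: [[0.851, 0.181, 0.493], [0.157, -0.984, 0.09], [0.501, 0.001, -0.866]]
ft_force: [-6.2, -3.1, 5.5]
grip_width: 0.0596
gripper_force: 31.8
```

Emit:
move_arm:
  jaw: [5,5,5,5,5,5,5,5,5,5]
  dp:
    - [0,0,-0.5]
    - [0,0,-0.8]
    - [0,0,-1]
    - [0,0,-1.2]
    - [0,0,-1.5]
    - [0,0,-1.5]
    - [0,0,-1.5]
    - [0,0,-1.5]
    - [0,0,-1.5]
    - [0,0,0]
  turn:
    - [0,0,0]
    - [0,0,0]
    - [0,0,0]
    - [0,0,0]
    - [0,0,0]
    - [0,0,0]
    - [0,0,0]
    - [0,0,0]
    - [0,0,0]
    - [0,0,0]

```text
time_s: 5.88
position: [0.6128, 0.0299, 0.1864]
tool_rot: [[0.85, 0.181, 0.496], [0.157, -0.983, 0.089], [0.504, 0.002, -0.864]]
ft_force: [-0.3, 0.1, -0.5]
grip_width: 0.0594
gripper_force: 32.5
```

Run:
```python
from h import *
st=observe(); print(st["position"],st["grip_width"],st["gripper_force"],st["q"])
im,d=cams.get_image("wrist"); save("w2.png",im); np.savez("w2",im=im,d=d,P=pts("wrist",d,st))
P=pts("wrist",d,st); R=np.array(st["tool_rot"]); X=(P-st["position"])@R
k=(d>0)&(np.linalg.norm(X[...,:2],axis=-1)<.028)&(X[...,2]>-.035)&(X[...,2]<0); print("roll top tool z",np.median(X[k][:,2]),k.sum(),X[k].mean(0))
plan([.45,.22,.07],Rd(np.radians(10.5)))
```

```text
[0.61282164 0.02992525 0.18642038] 0.059378828176380384 32.46456742286682 [-13.19751967  19.97140496  91.84747439  17.61807578  41.40617499
  55.8428524 ]
roll top tool z -0.01989706228670076 15046 [ 8.76155913e-04 -3.33178758e-05 -1.87188510e-02]
N 8 dp cm [-1.945, -2.708, 0.923] turn [0.0002, -0.0658, -0.0001]
```

View pics/w2.png

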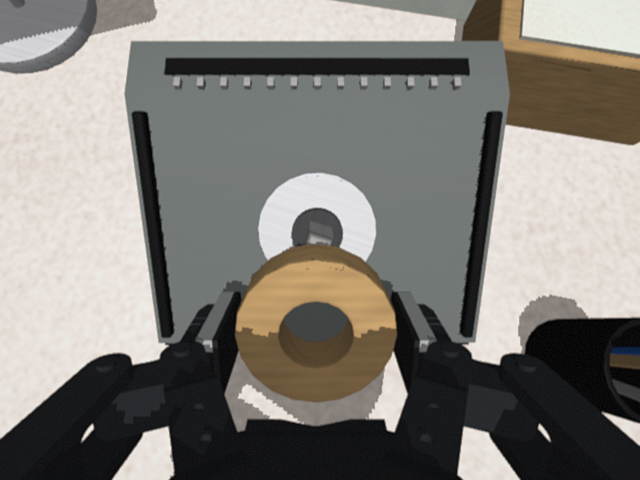

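The roll is lifted clear of the shaft and square in the jaws. I'll carry it to free desk at about (0.45, 0.22), between the stapler and the drum.

Run:
```python
from h import *
plan([.45,.22,.12],Rd(np.radians(10.5)))
```

```text
N 8 dp cm [-1.76, -2.707, 0.318] turn [0.0002, -0.0658, -0.0001]
```

Emit:
move_arm:
  jaw: [5,5,5,5,5,5,5,5,5,5,5]
  dp:
    - [-1.76,-2.71,0.32]
    - [-1.76,-2.71,0.32]
    - [-1.76,-2.71,0.32]
    - [-1.76,-2.71,0.32]
    - [-1.76,-2.71,0.32]
    - [-1.76,-2.71,0.32]
    - [-1.76,-2.71,0.32]
    - [-1.76,-2.71,0.32]
    - [0,0,2.7]
    - [0,0,2.7]
    - [0,0,2.7]
  turn:
    - [0,-0.0658,0]
    - [0,-0.0658,0]
    - [0,-0.0658,0]
    - [0,-0.0658,0]
    - [0,-0.0658,0]
    - [0,-0.0658,0]
    - [0,-0.0658,0]
    - [0,-0.0658,0]
    - [0,0,0]
    - [0,0,0]
    - [0,0,0]

```text
time_s: 6.85
position: [0.4495, 0.2211, 0.036]
tool_rot: [[0.983, 0.183, -0.003], [0.183, -0.983, -0.0], [-0.003, -0.0, -1.0]]
ft_force: [0.7, 0.8, -0.9]
grip_width: 0.0597
gripper_force: 32.5
```

Run:
```python
from h import *
plan([.45,.22,.0015],Rd(np.radians(10.5)),5); print(observe()["position"])
```

```text
N 5 dp cm [0.008, 0.024, 0.691] turn [-0.0, 0.0005, 0.0001]
[0.44946412 0.22113035 0.03604399]
```

Emit:
move_arm:
  jaw: [5,5,5,5,5,5]
  dp:
    - [0,0,1]
    - [0,0,0.9]
    - [0,0,0.6]
    - [0,0,0.3]
    - [0,0,0]
    - [0,0,0]
  turn:
    - [0,0,0]
    - [0,0,0]
    - [0,0,0]
    - [0,0,0]
    - [0,0,0]
    - [0,0,0]

```text
time_s: 7.35
position: [0.45, 0.2205, 0.0098]
tool_rot: [[0.983, 0.181, -0.002], [0.181, -0.983, -0.0], [-0.002, -0.0, -1.0]]
ft_force: [0.4, 0.1, 0.2]
grip_width: 0.0596
gripper_force: 32.7
```

Emit:
move_arm:
  jaw: [5,5,5,5,5,5]
  dp:
    - [0,0,0.4]
    - [0,0,0.25]
    - [0,0,0.15]
    - [0,0,0.1]
    - [0,0,0.05]
    - [0,0,0]
  turn:
    - [0,0,0]
    - [0,0,0]
    - [0,0,0]
    - [0,0,0]
    - [0,0,0]
    - [0,0,0]

```text
time_s: 7.85
position: [0.4496, 0.2204, -0.0003]
tool_rot: [[0.983, 0.181, -0.003], [0.181, -0.983, -0.001], [-0.004, 0.0, -1.0]]
ft_force: [-0.0, 0.1, 0.1]
grip_width: 0.0594
gripper_force: 32.7
```

Emit:
move_arm:
  jaw: [5,5,5,5]
  dp:
    - [0,0,0.05]
    - [0,0,0.05]
    - [0,0,0]
    - [0,0,0]
  turn:
    - [0,0,0]
    - [0,0,0]
    - [0,0,0]
    - [0,0,0]

```text
time_s: 8.18
position: [0.4496, 0.2204, -0.0012]
tool_rot: [[0.983, 0.181, -0.003], [0.181, -0.983, -0.001], [-0.003, 0.0, -1.0]]
ft_force: [0.3, -0.1, -0.7]
grip_width: 0.0595
gripper_force: 32.7
```

Emit:
move_arm:
  jaw: [5,5,5,5]
  dp:
    - [0,0,0.06]
    - [0,0,0.06]
    - [0,0,0]
    - [0,0,0]
  turn:
    - [0,0,0]
    - [0,0,0]
    - [0,0,0]
    - [0,0,0]

```text
time_s: 8.52
position: [0.4496, 0.2205, -0.0018]
tool_rot: [[0.983, 0.181, -0.003], [0.181, -0.983, -0.001], [-0.003, 0.0, -1.0]]
ft_force: [-2.3, -0.6, 7.6]
grip_width: 0.0595
gripper_force: 33.3
```

There's contact with the desk at 7.6 N. I'll release and rise.

Emit:
move_arm:
  jaw: [7.5,8.5,8.5,8.5,8.5,8.5,8.5,8.5,8.5,8.5,8.5]
  dp:
    - [0,0,0]
    - [0,0,0]
    - [0,0,0]
    - [0,0,0]
    - [0,0,0]
    - [0,0,-0.5]
    - [0,0,-1.5]
    - [0,0,-3.5]
    - [0,0,-3.5]
    - [0,0,-3.5]
    - [0,0,-3.5]
  turn:
    - [0,0,0]
    - [0,0,0]
    - [0,0,0]
    - [0,0,0]
    - [0,0,0]
    - [0,0,0]
    - [0,0,0]
    - [0,0,0]
    - [0,0,0]
    - [0,0,0]
    - [0,0,0]

```text
time_s: 9.43
position: [0.4497, 0.2204, 0.1597]
tool_rot: [[0.983, 0.181, -0.003], [0.181, -0.983, -0.001], [-0.003, 0.0, -1.0]]
ft_force: [0.7, 0.1, 0.1]
grip_width: 0.0849
gripper_force: 0.0
```

Run:
```python
from h import *
st=observe(); im,d=cams.get_image("top"); P=pts("top",d); save("t2.png",im)
s=np.array([.6658,.0386,.0896]); X=(P-s)@Rp(0)*[1,1,-1]; r=np.linalg.norm(P[...,:2]-[.45,.22],axis=-1)
k=(d>0)&(r<.05)&(P[...,2]>.01)&(P[...,2]<.035); print("roll",k.sum(),P[k].mean(0) if k.any() else 0)
# shaft from w2 (roll off)
z=np.load("w2.npz"); P,d=z["P"],z["d"]; X=(P-s)@Rp(0)*[1,1,-1]
k=(d>0)&(X[...,2]>.026)&(X[...,2]<.034)&(np.linalg.norm(X[...,:2],axis=-1)<.02); print("tip w2",k.sum())
print(st["position"],st["q"])
# next: look over shaft again from the view pose, handle via above
plan(s+.13*n,Rp(0))
```

```text
roll 103 [0.43471282 0.20418928 0.01940131]
tip w2 213
[0.44966354 0.2204413  0.15974762] [1.25434856e+01 2.09055682e+01 8.86727606e+01 5.07762049e-03
 7.06107791e+01 9.20954265e+01]
N 7 dp cm [1.688, 3.12, -0.141] turn [-0.0, 0.0736, -0.0001]
```

Emit:
move_arm:
  jaw: [8.5,8.5,8.5,8.5,8.5,8.5,8.5,8.5,8.5]
  dp:
    - [1.69,3.12,-0.14]
    - [1.69,3.12,-0.14]
    - [1.69,3.12,-0.14]
    - [1.69,3.12,-0.14]
    - [1.69,3.12,-0.14]
    - [1.69,3.12,-0.14]
    - [1.69,3.12,-0.14]
    - [0,0,0]
    - [0,0,0]
  turn:
    - [0,0.0736,0]
    - [0,0.0736,0]
    - [0,0.0736,0]
    - [0,0.0736,0]
    - [0,0.0736,0]
    - [0,0.0736,0]
    - [0,0.0736,0]
    - [0,0,0]
    - [0,0,0]

```text
time_s: 10.23
position: [0.6, 0.0246, 0.1923]
tool_rot: [[0.858, 0.179, 0.481], [0.156, -0.984, 0.088], [0.489, -0.0, -0.872]]
ft_force: [-1.0, 0.8, -0.3]
grip_width: 0.0848
gripper_force: 0.0
```

Run:
```python
from h import *
st=observe(); im,d=cams.get_image("wrist"); P=pts("wrist",d,st); np.savez("w3",im=im,d=d,P=P)
print(st["position"])
s=np.array([.6658,.0386,.0896]); X=(P-s)@Rp(0)
r=np.linalg.norm(X[...,:2],axis=-1)
k=(d>0)&(r<.018)&(X[...,2]<-.0265)&(X[...,2]>-.034); Q=X[k]*1000; print("tip",k.sum(),Q.mean(0)); print("tip rect",cv2.minAreaRect(Q[:,:2].astype(np.float32)))
k=(d>0)&(r<.03)&(X[...,2]<-.004)&(X[...,2]>-.034); Q=X[k]*1000; print("shaft all",k.sum(),cv2.minAreaRect(Q[:,:2].astype(np.float32)))
k=(d>0)&(r<.05)&(abs(X[...,2]-.006)<.0015); Q=X[k]*1000; print("disc",k.sum(),cv2.minEnclosingCircle(Q[:,:2].astype(np.float32)))
k=(d>0)&(r<.03)&(abs(X[...,2])<.0015); Q=X[k]*1000; print("boss",k.sum(),cv2.minEnclosingCircle(Q[:,:2].astype(np.float32)),Q[:,2].mean())
a=cams.mark_of("wrist","shaft_seat"); print([(b["p"],(np.array(b["location"])*[640,480]).round(1)) for b in a[:2]], proj("wrist",s,st))
u,v=map(int,proj("wrist",s+.03*n,st)); save("w3c.png",cv2.resize(im[v-45:v+45,u-60:u+60],(800,600),interpolation=cv2.INTER_CUBIC)); print(u,v)
```

```text
[0.59995363 0.02460403 0.19227724]
tip 479 [  0.08169023  -0.10364692 -29.16854609]
tip rect ((-0.2662792205810547, -0.12695693969726562), (15.310585975646973, 14.816326141357422), 18.536401748657227)
shaft all 780 ((-0.7485566139221191, -0.047583580017089844), (16.43500518798828, 16.06702423095703), 18.297964096069336)
disc 7731 ((-0.9820877313613892, -0.09756425023078918), 42.05599594116211)
boss 1100 ((-1.0096030235290527, -0.06742148101329803), 18.14527130126953) 0.05772869761678982
[(0.58, array([310.4, 216.3]))] (np.float64(312.81316042417916), np.float64(214.13468014556977))
312 226
```

View pics/w3c.png

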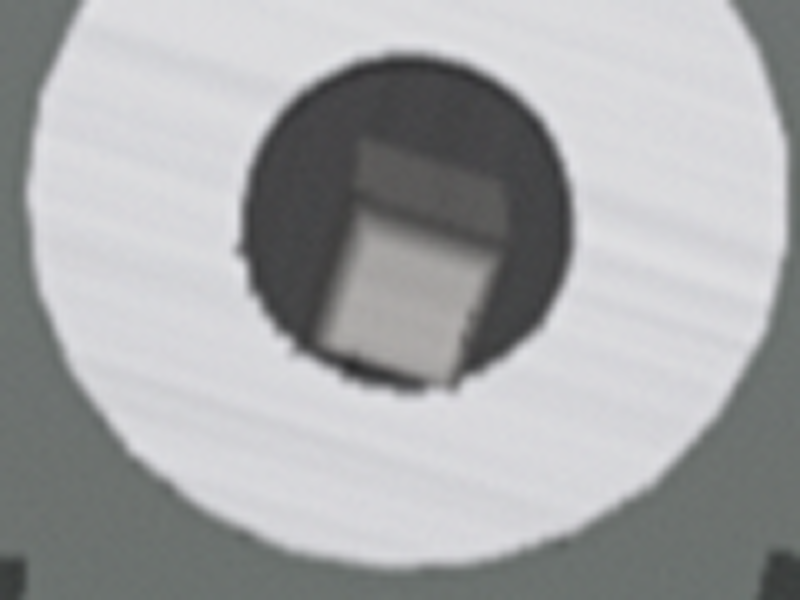

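The crop shows the shaft square turned about 18° (x-up-slope towards tool y), sitting concentric in the dark boss. The roll reads flat on the desk with its top at z = 0.0194. Next is the handle.

Run:
```python
from h import *
plan([.50,-.17,.24],Rd(np.radians(-23.3)),9)
```

```text
N 9 dp cm [-0.747, 2.269, -0.838] turn [-0.0168, -0.055, 0.064]
```

Emit:
move_arm:
  jaw: [8.5,8.5,8.5,8.5,8.5,8.5,8.5,8.5,8.5,8.5]
  dp:
    - [-0.75,2.27,-0.84]
    - [-0.75,2.27,-0.84]
    - [-0.75,2.27,-0.84]
    - [-0.75,2.27,-0.84]
    - [-0.75,2.27,-0.84]
    - [-0.75,2.27,-0.84]
    - [-0.75,2.27,-0.84]
    - [-0.75,2.27,-0.84]
    - [-0.75,2.27,-0.84]
    - [0,0,0]
  turn:
    - [-0.017,-0.055,0.064]
    - [-0.017,-0.055,0.064]
    - [-0.017,-0.055,0.064]
    - [-0.017,-0.055,0.064]
    - [-0.017,-0.055,0.064]
    - [-0.017,-0.055,0.064]
    - [-0.017,-0.055,0.064]
    - [-0.017,-0.055,0.064]
    - [-0.017,-0.055,0.064]
    - [0,0,0]

```text
time_s: 11.17
position: [0.4996, -0.1721, 0.2415]
tool_rot: [[0.917, -0.4, -0.0], [-0.4, -0.917, -0.004], [0.001, 0.004, -1.0]]
ft_force: [0.5, -0.3, 0.5]
grip_width: 0.0852
gripper_force: 0.0
```

Run:
```python
from h import *
plan([.5925,-.367,.165],Rd(np.radians(-23.3)),7)
```

```text
N 7 dp cm [2.325, 2.023, 1.099] turn [0.0006, -0.0002, -0.0007]
```

Emit:
move_arm:
  jaw: [8.5,8.5,8.5,8.5,8.5,8.5,8.5,8.5,8.5]
  dp:
    - [2.33,2.02,1.1]
    - [2.33,2.02,1.1]
    - [2.33,2.02,1.1]
    - [2.33,2.02,1.1]
    - [2.33,2.02,1.1]
    - [2.33,2.02,1.1]
    - [2.33,2.02,1.1]
    - [0,0,0]
    - [0,0,0]
  turn:
    - [0,0,0]
    - [0,0,0]
    - [0,0,0]
    - [0,0,0]
    - [0,0,0]
    - [0,0,0]
    - [0,0,0]
    - [0,0,0]
    - [0,0,0]

```text
time_s: 11.92
position: [0.5944, -0.3642, 0.1619]
tool_rot: [[0.919, -0.395, -0.0], [-0.395, -0.919, -0.0], [-0.0, 0.001, -1.0]]
ft_force: [0.4, 0.1, -0.5]
grip_width: 0.085
gripper_force: 0.0
```

Run:
```python
from h import *
st=observe(); im,d=cams.get_image("wrist"); P=pts("wrist",d,st); save("w4.png",im)
print(st["position"],st["q"])
r=np.linalg.norm(P[...,:2]-[.5925,-.367],axis=-1)
k=(d>0)&(r<.065)&(P[...,2]>.055)&(P[...,2]<.07); Q=P[k]*1000; rc=cv2.minAreaRect(Q[:,:2].astype(np.float32)); print("bar",k.sum(),Q.mean(0),rc)
k=(d>0)&(r<.04)&(P[...,2]>.03)&(P[...,2]<.038); Q=P[k]*1000; print("hub",k.sum(),cv2.minAreaRect(Q[:,:2].astype(np.float32)) if k.sum()>3 else 0)
c=np.array(rc[0])/1000; L=rc[2] if rc[1][0]>rc[1][1] else rc[2]-90
while L>45: L-=90 if 0 else 180
print("yaw",L)
plan([c[0],c[1],.04],Rd(np.radians(L)),7)
```

```text
[ 0.59443363 -0.36421732  0.16187794] [-4.11855679e+01  3.97182076e+01  5.37207954e+01 -3.75534904e-02
  8.65625173e+01  7.20905967e+01]
bar 4224 [ 597.18137873 -370.88062959   61.09636851] ((594.0177001953125, -369.7740173339844), (19.582061767578125, 99.5135498046875), 66.44285583496094)
hub 921 ((593.8897094726562, -369.39801025390625), (36.077022552490234, 36.45499038696289), 66.0777816772461)
yaw -23.557144165039062
N 7 dp cm [0.029, 0.083, 1.76] turn [0.0001, -0.0002, 0.0008]
```

View pics/w4.png

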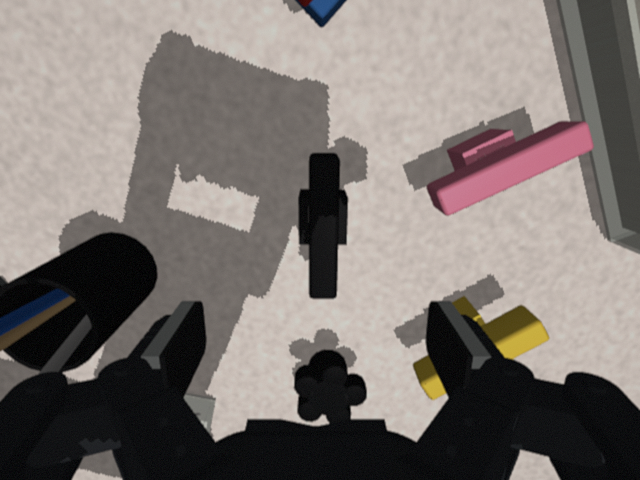

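The view shows the black bar centred at (324,225), with its hub sides square to the jaws, and the pink and yellow look-alikes off to the right. I'll descend and grip.

Emit:
move_arm:
  jaw: [6,5,5,5,5,5,5,5,5,5]
  dp:
    - [0.1,0.29,1.76]
    - [0.1,0.29,1.76]
    - [0,0,1.76]
    - [0,0,1.76]
    - [0,0,1.76]
    - [0,0,1.76]
    - [0,0,1]
    - [0,0,0.6]
    - [0,0,0]
    - [0,0,0]
  turn:
    - [0,0,0.005]
    - [0,0,0]
    - [0,0,0]
    - [0,0,0]
    - [0,0,0]
    - [0,0,0]
    - [0,0,0]
    - [0,0,0]
    - [0,0,0]
    - [0,0,0]
  force: 100

```text
time_s: 12.8
position: [0.594, -0.3712, 0.0435]
tool_rot: [[0.916, -0.4, 0.003], [-0.4, -0.916, -0.003], [0.004, 0.002, -1.0]]
ft_force: [0.1, -0.1, 0.7]
grip_width: 0.0498
gripper_force: 0.0
```

Emit:
move_arm:
  jaw: [5,5,3,1,1,1,1,1,1]
  dp:
    - [0,-0.1,0.4]
    - [0,0,0]
    - [0,0,0]
    - [0,0,0]
    - [0,0,0]
    - [0,0,0]
    - [0,0,0]
    - [0,0,0]
    - [0,0,0]
  turn:
    - [0,0,0]
    - [0,0,0]
    - [0,0,0]
    - [0,0,0]
    - [0,0,0]
    - [0,0,0]
    - [0,0,0]
    - [0,0,0]
    - [0,0,0]

```text
time_s: 13.55
position: [0.5942, -0.3708, 0.0389]
tool_rot: [[0.916, -0.401, 0.002], [-0.401, -0.916, -0.003], [0.003, 0.002, -1.0]]
ft_force: [-0.0, 1.6, 5.6]
grip_width: 0.0176
gripper_force: 98.6
```

Run:
```python
from h import *
st=observe(); print(st["position"],st["gripper_force"],st["grip_width"]); print(np.array(st["tool_rot"]))
plan([.47,-.25,.28],Rd(np.radians(-23.5)),8)
```

```text
[ 0.59424605 -0.37078482  0.03891153] 98.5781192779541 0.017605380398883017
[[ 0.91615682 -0.40081298  0.00237524]
 [-0.40080579 -0.91615814 -0.0029955 ]
 [ 0.00337674  0.00179234 -0.99999269]]
N 8 dp cm [-2.022, -0.76, -3.018] turn [0.0002, -0.0004, -0.0003]
```

Emit:
move_arm:
  jaw: [1,1,1,1,1,1,1,1]
  dp:
    - [0,0,-1]
    - [0,0,-2.5]
    - [0,0,-3.5]
    - [-1,0,-3.5]
    - [-2,0,-3.5]
    - [-2,0,-3.5]
    - [-2,0,-3]
    - [0,0,0]
  turn:
    - [0,0,0]
    - [0,0,0]
    - [0,0,0]
    - [0,0,0]
    - [0,0,0]
    - [0,0,0]
    - [0,0,0]
    - [0,0,0]

```text
time_s: 14.22
position: [0.5284, -0.342, 0.2509]
tool_rot: [[0.916, -0.401, 0.008], [-0.401, -0.916, -0.01], [0.012, 0.005, -1.0]]
ft_force: [-0.0, 0.3, -1.3]
grip_width: 0.0182
gripper_force: 98.1
```

Run:
```python
from h import *
st=observe(); print(st["position"],st["gripper_force"],st["grip_width"],st["q"])
im,d=cams.get_image("wrist"); P=pts("wrist",d,st); X=(P-st["position"])@np.array(st["tool_rot"])
np.savez("w5",d=d,X=X)
k=(d>0)&(abs(X[...,1])<.012)&(abs(X[...,0])<.06)&(X[...,2]<-.01)&(X[...,2]>-.04)
Q=X[k]; print("bar in tool",k.sum(),Q.mean(0),np.polyfit(Q[:,0],Q[:,2],1), Q[:,0].min(),Q[:,0].max())
s=np.array([.6653,.0385,.0893]); plan(s+.11*n,Rp(np.radians(18)),14)
```

```text
[ 0.5284217  -0.34204981  0.25087004] 98.08138132095337 0.018161476399783882 [-4.36449728e+01  2.90886621e+01  5.89778524e+01 -6.84218250e-02
  9.12064705e+01  7.00057544e+01]
bar in tool 14191 [ 1.02963302e-02 -7.99616013e-05 -2.32355989e-02] [ 0.0314304  -0.02355922] -0.03965116062223339 0.04983040661258925
N 14 dp cm [-0.294, -2.666, 0.628] turn [0.0168, 0.0332, -0.0195]
```

Run:
```python
from h import *
plan([.51,-.10,.26],Rp(np.radians(18)),8)
```

```text
N 8 dp cm [-1.066, -2.855, -0.169] turn [0.0295, 0.058, -0.0342]
```

Emit:
move_arm:
  jaw: [1,1,1,1,1,1,1,1,1]
  dp:
    - [-1.07,-2.86,-0.17]
    - [-1.07,-2.86,-0.17]
    - [-1.07,-2.86,-0.17]
    - [-1.07,-2.86,-0.17]
    - [-1.07,-2.86,-0.17]
    - [-1.07,-2.86,-0.17]
    - [-1.07,-2.86,-0.17]
    - [-1.07,-2.86,-0.17]
    - [0,0,0]
  turn:
    - [0.0295,0.058,-0.034]
    - [0.0295,0.058,-0.034]
    - [0.0295,0.058,-0.034]
    - [0.0295,0.058,-0.034]
    - [0.0295,0.058,-0.034]
    - [0.0295,0.058,-0.034]
    - [0.0295,0.058,-0.034]
    - [0.0295,0.058,-0.034]
    - [0,0,0]

```text
time_s: 15.02
position: [0.5072, -0.0947, 0.2547]
tool_rot: [[0.87, -0.088, 0.484], [-0.155, -0.983, 0.101], [0.467, -0.164, -0.869]]
ft_force: [0.5, -0.1, -1.4]
grip_width: 0.0183
gripper_force: 98.3
```

Run:
```python
from h import *
s=np.array([.6653,.0385,.0893]); plan(s+.10*n,Rp(np.radians(18)),6); print(observe()["q"])
```

```text
N 6 dp cm [0.64, -1.983, 2.226] turn [-0.0015, 0.0015, -0.0004]
[-34.56237945   7.25138121  96.68056623  25.20948732  57.28187693
  52.64621699]
```

Emit:
move_arm:
  jaw: [1,1,1,1,1,1,1,1,1]
  dp:
    - [0.64,-1.98,2.23]
    - [0.64,-1.98,2.23]
    - [0.64,-1.98,2.23]
    - [0.64,-1.98,2.23]
    - [0.64,-1.98,2.23]
    - [0.64,-1.98,2.23]
    - [0,0,0]
    - [0,0,0]
    - [0,0,0]
  turn:
    - [-0.0015,0.0015,0]
    - [-0.0015,0.0015,0]
    - [-0.0015,0.0015,0]
    - [-0.0015,0.0015,0]
    - [-0.0015,0.0015,0]
    - [-0.0015,0.0015,0]
    - [0,0,0]
    - [0,0,0]
    - [0,0,0]

```text
time_s: 15.77
position: [0.6201, 0.0231, 0.1769]
tool_rot: [[0.865, -0.096, 0.493], [-0.158, -0.984, 0.085], [0.476, -0.151, -0.866]]
ft_force: [-0.3, -0.7, -1.9]
grip_width: 0.0181
gripper_force: 98.4
```

Run:
```python
from h import *
st=observe(); print(st["position"],st["q"],st["ft_force"])
im,d=cams.get_image("wrist"); save("w6.png",im); P=pts("wrist",d,st)
s=np.array([.6653,.0385,.0893]); X=(P-s)@Rp(0); r=np.linalg.norm(X[...,:2],axis=-1)
k=(d>0)&(r<.05)&(abs(X[...,2]-.006)<.0025); Q=X[k]*1000; print("disc",k.sum(),cv2.minEnclosingCircle(Q[:,:2].astype(np.float32)))
k=(d>0)&(r<.018)&(X[...,2]<-.0265)&(X[...,2]>-.034); Q=X[k]*1000; print("tip",k.sum(),Q.mean(0) if k.sum() else 0)
plan(s+.069*n,Rp(np.radians(18)),4)
```

```text
[0.62012651 0.02314962 0.17686187] [-13.63674021  21.32619281  91.40229683  17.73717133  40.74411087
  73.42083206] [-0.29857119 -0.72872002 -1.85623966]
disc 4076 ((1.0147600173950195, -0.2950989007949829), 49.18519592285156)
tip 0 0
N 4 dp cm [-0.133, -0.15, 0.775] turn [0.0015, -0.0007, -0.0011]
```

View pics/w6.png

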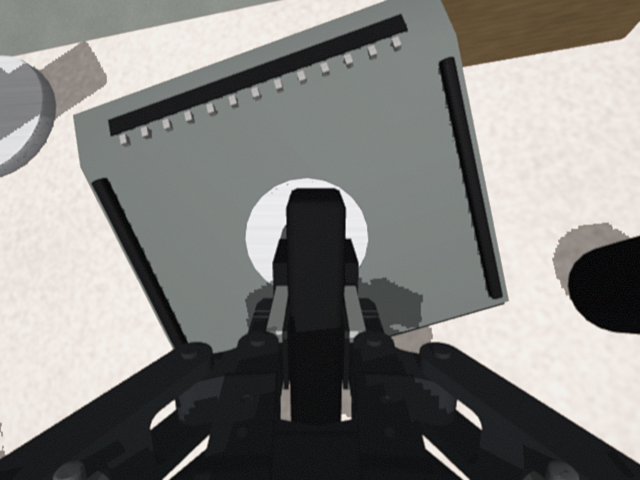

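The handle hangs over the shaft, square in the jaws, with the disc at (307,235) behind it. I'll correct the lateral offset and come to just above the tip.

Emit:
move_arm:
  jaw: [1,1,1,1,1,1,1,1]
  dp:
    - [-0.13,-0.15,0.5]
    - [-0.13,-0.15,0.7]
    - [-0.13,-0.15,0.8]
    - [-0.13,-0.15,0.6]
    - [0,0,0.1]
    - [0,0,0]
    - [0,0,0]
    - [0,0,0]
  turn:
    - [0.0015,-0.0007,-0.001]
    - [0.0015,-0.0007,-0.001]
    - [0.0015,-0.0007,-0.001]
    - [0.0015,-0.0007,-0.001]
    - [0,0,0]
    - [0,0,0]
    - [0,0,0]
    - [0,0,0]

```text
time_s: 16.48
position: [0.6299, 0.0324, 0.1533]
tool_rot: [[0.865, -0.089, 0.493], [-0.154, -0.984, 0.091], [0.477, -0.155, -0.865]]
ft_force: [0.1, 0.6, -2.0]
grip_width: 0.0181
gripper_force: 98.5
```

Run:
```python
from h import *
st=observe(); print(st["position"],st["ft_force"])
s=np.array([.6653,.0385,.0893]); print("tcp rel seat (panel xyz mm)",(np.array(st["position"])-s)@Rp(0)*1000)
plan(s+.06*n,Rp(np.radians(18)),4)
```

```text
[0.6298648  0.03244127 0.15327979] [ 0.09305133  0.64900464 -2.04519266]
tcp rel seat (panel xyz mm) [  0.85978551  -0.50027581 -73.38109875]
N 4 dp cm [-0.017, 0.019, 0.335] turn [-0.0001, -0.0004, 0.0001]
```

Lateral error is now under 1 mm, so I'll insert gently and watch the force.

Emit:
move_arm:
  jaw: [1,1,1,1,1,1,1]
  dp:
    - [-0.03,0.02,0.25]
    - [-0.03,0.02,0.25]
    - [-0.02,0.02,0.25]
    - [0,0,0.25]
    - [0,0,0.25]
    - [0,0,0]
    - [0,0,0]
  turn:
    - [0,0,0]
    - [0,0,0]
    - [0,0,0]
    - [0,0,0]
    - [0,0,0]
    - [0,0,0]
    - [0,0,0]

```text
time_s: 17.07
position: [0.6355, 0.033, 0.1418]
tool_rot: [[0.865, -0.09, 0.493], [-0.154, -0.984, 0.091], [0.477, -0.154, -0.865]]
ft_force: [2.0, 0.3, -0.7]
grip_width: 0.0181
gripper_force: 98.6
```

```bash
cat > c.py <<'E'
from h import *
st=observe(); s=np.array([.6653,.0385,.0893]); R=np.array(st["tool_rot"])
print("tcp rel seat (panel xyz mm)",((np.array(st["position"])-s)@Rp(0)*1000).round(2),"f tool",(np.array(st["ft_force"])@R).round(1),"t tool",(np.array(st["wrist_torque"])@R).round(2),"q6",st["q"][5],st["time_s"])
print("rot from Rp(18) deg",np.degrees(Ro.from_matrix(Rp(np.radians(18)).T@R).as_rotvec()).round(2))
E
python3 c.py
```

```text
tcp rel seat (panel xyz mm) [-1.000e-02  1.000e-02 -6.058e+01] f tool [ 1.4 -0.4  1.6] t tool [-0.36  0.04 -0.21] q6 72.4523966166661 17.0667
rot from Rp(18) deg [ 0.    0.11 -0.01]
```

The handle is 8 mm onto the shaft, past the taper, with almost no force. Continuing.

Emit:
move_arm:
  jaw: [1,1,1,1,1,1,1]
  dp:
    - [0,0,0.3]
    - [0,0,0.4]
    - [0,0,0.4]
    - [0,0,0.4]
    - [0,0,0.3]
    - [0,0,0]
    - [0,0,0]
  turn:
    - [0,0,0]
    - [0,0,0]
    - [0,0,0]
    - [0,0,0]
    - [0,0,0]
    - [0,0,0]
    - [0,0,0]

```text
time_s: 17.65
position: [0.6444, 0.0346, 0.1261]
tool_rot: [[0.865, -0.09, 0.493], [-0.154, -0.984, 0.091], [0.477, -0.155, -0.865]]
ft_force: [2.7, -3.6, -1.8]
grip_width: 0.0183
gripper_force: 98.7
```

```bash
python3 c.py
```

```text
tcp rel seat (panel xyz mm) [-3.000e-02 -1.000e-02 -4.248e+01] f tool [2.  3.6 2.6] t tool [-0.47  0.28  0.33] q6 72.09534769983033 17.65
rot from Rp(18) deg [ 0.    0.1  -0.01]
```

Emit:
move_arm:
  jaw: [1,1,1,1,1,1]
  dp:
    - [0,0,0.1]
    - [0,0,0.1]
    - [0,0,0.1]
    - [0,0,0.05]
    - [0,0,0]
    - [0,0,0]
  turn:
    - [0,0,0]
    - [0,0,0]
    - [0,0,0]
    - [0,0,0]
    - [0,0,0]
    - [0,0,0]

```text
time_s: 18.15
position: [0.6459, 0.035, 0.1235]
tool_rot: [[0.865, -0.089, 0.493], [-0.153, -0.984, 0.091], [0.477, -0.154, -0.865]]
ft_force: [1.5, -2.0, 3.7]
grip_width: 0.0183
gripper_force: 99.4
```

```bash
python3 c.py
```

```text
tcp rel seat (panel xyz mm) [ 2.000e-02 -1.300e-01 -3.949e+01] f tool [ 3.4  1.2 -2.6] t tool [-0.52  0.21 -0.22] q6 72.01716497375999 18.15
rot from Rp(18) deg [ 0.01  0.12 -0.03]
```

Emit:
move_arm:
  jaw: [1,1,1,1,1]
  dp:
    - [0,0,0.06]
    - [0,0,0.06]
    - [0,0,0.04]
    - [0,0,0]
    - [0,0,0]
  turn:
    - [0,0,0]
    - [0,0,0]
    - [0,0,0]
    - [0,0,0]
    - [0,0,0]

```text
time_s: 18.57
position: [0.6462, 0.0354, 0.1235]
tool_rot: [[0.865, -0.089, 0.494], [-0.153, -0.984, 0.091], [0.478, -0.154, -0.865]]
ft_force: [-12.1, -4.6, 17.0]
grip_width: 0.0181
gripper_force: 101.9
```

```bash
python3 c.py
```

```text
tcp rel seat (panel xyz mm) [  0.3   -0.39 -39.28] f tool [ -1.7   3.  -21.1] t tool [-0.65 -0.44  0.28] q6 71.99106969296824 18.5667
rot from Rp(18) deg [ 0.02  0.16 -0.06]
```

The hub stops hard at 21 N with TCP 39.3 mm above the seat (38.9 expected), so it is home. Easing the push slightly and turning clockwise (+z of the tool).

Emit:
move_arm:
  jaw: [1,1,1,1,1,1,1,1,1,1,1,1]
  dp:
    - [0,0,-0.08]
    - [0,0,0]
    - [0,0,0]
    - [0,0,0]
    - [0,0,0]
    - [0,0,0]
    - [0,0,0]
    - [0,0,0]
    - [0,0,0]
    - [0,0,0]
    - [0,0,0]
    - [0,0,0]
  turn:
    - [0,0,0]
    - [0,0,0.07]
    - [0,0,0.07]
    - [0,0,0.07]
    - [0,0,0.07]
    - [0,0,0.07]
    - [0,0,0.07]
    - [0,0,0.07]
    - [0,0,0.07]
    - [0,0,0.07]
    - [0,0,0]
    - [0,0,0]

```text
time_s: 19.57
position: [0.6462, 0.0345, 0.1235]
tool_rot: [[0.646, -0.582, 0.494], [-0.704, -0.705, 0.09], [0.296, -0.406, -0.865]]
ft_force: [-5.9, -7.0, 10.9]
grip_width: 0.018
gripper_force: 100.8
```

```bash
python3 c.py
```

```text
tcp rel seat (panel xyz mm) [  0.21   0.43 -39.37] f tool [  4.3   4.  -12.9] t tool [-1.1   0.6   0.06] q6 108.1164697740918 19.5667
rot from Rp(18) deg [1.000e-02 1.700e-01 3.607e+01]
```

Emit:
move_arm:
  jaw: [1,1,1,1,1,1,1,1,1,1,1]
  dp:
    - [0,0,0]
    - [0,0,0]
    - [0,0,0]
    - [0,0,0]
    - [0,0,0]
    - [0,0,0]
    - [0,0,0]
    - [0,0,0]
    - [0,0,0]
    - [0,0,0]
    - [0,0,0]
  turn:
    - [0,0,0.07]
    - [0,0,0.07]
    - [0,0,0.07]
    - [0,0,0.07]
    - [0,0,0.07]
    - [0,0,0.07]
    - [0,0,0.07]
    - [0,0,0.05]
    - [0,0,0.03]
    - [0,0,0]
    - [0,0,0]

```text
time_s: 20.48
position: [0.6455, 0.035, 0.1231]
tool_rot: [[0.23, -0.839, 0.492], [-0.973, -0.214, 0.091], [0.029, -0.5, -0.866]]
ft_force: [-7.8, -4.7, 12.0]
grip_width: 0.0183
gripper_force: 101.1
```

```bash
python3 c.py
```

```text
tcp rel seat (panel xyz mm) [ -0.55  -0.12 -39.33] f tool [  3.1   1.6 -14.7] t tool [-0.97  0.75 -0.06] q6 140.76642038063505 20.4833
rot from Rp(18) deg [3.000e-02 5.000e-02 6.872e+01]
```

Emit:
move_arm:
  jaw: [1,1,1,1]
  dp:
    - [0,0,0]
    - [0,0,0]
    - [0,0,0]
    - [0,0,0]
  turn:
    - [0,0,0.03]
    - [0,0,0.03]
    - [0,0,0]
    - [0,0,0]

```text
time_s: 20.82
position: [0.646, 0.0349, 0.1234]
tool_rot: [[0.18, -0.851, 0.494], [-0.984, -0.155, 0.091], [-0.001, -0.502, -0.865]]
ft_force: [-6.4, -4.4, 10.8]
grip_width: 0.0182
gripper_force: 100.7
```

```bash
python3 c.py
```

```text
tcp rel seat (panel xyz mm) [ 8.000e-02 -2.000e-02 -3.938e+01] f tool [  3.1   0.7 -12.9] t tool [-0.44  0.69  0.  ] q6 144.20253016452264 20.8167
rot from Rp(18) deg [ 0.08  0.12 72.15]
```

Emit:
move_arm:
  jaw: [2.5,4,5,5,5,5,5,5,5,5,5,5]
  dp:
    - [0,0,0]
    - [0,0,0]
    - [0,0,0]
    - [0,0,0]
    - [0,0,-0.3]
    - [0,0,-1]
    - [0,0,-2]
    - [0,0,-2.5]
    - [0,0,-2.5]
    - [0,0,-2.5]
    - [0,0,0]
    - [0,0,0]
  turn:
    - [0,0,0]
    - [0,0,0]
    - [0,0,0]
    - [0,0,0]
    - [0,0,0]
    - [0,0,0]
    - [0,0,0]
    - [0,0,0]
    - [0,0,0]
    - [0,0,0]
    - [0,0,0]
    - [0,0,0]

```text
time_s: 21.82
position: [0.5927, 0.0252, 0.2176]
tool_rot: [[0.179, -0.85, 0.495], [-0.984, -0.155, 0.09], [-0.0, -0.503, -0.864]]
ft_force: [0.1, -0.0, 0.0]
grip_width: 0.05
gripper_force: 0.0
```

Run:
```python
from h import *
st=observe(); im,d=cams.get_image("wrist"); P=pts("wrist",d,st); print(st["position"])
s=np.array([.6653,.0385,.0893]); X=(P-s)@Rp(0); r=np.linalg.norm(X[...,:2],axis=-1)
k=(d>0)&(r<.056)&(X[...,2]<-.056)&(X[...,2]>-.07); Q=X[k]*1000; print("bar",k.sum(),Q.mean(0),np.median(Q[:,2]),cv2.minAreaRect(Q[:,:2].astype(np.float32)))
i2,d2=cams.get_image("top"); P=pts("top",d2)
k=(d2>0)&(np.linalg.norm(P[...,:2]-[.45,.22],axis=-1)<.05)&(P[...,2]>.01)&(P[...,2]<.035); print("roll",k.sum(),P[k].mean(0),P[k][:,2].std())
save("end.png",np.hstack([cv2.resize(im,(400,300)),cv2.resize(i2,(400,300))]))
```

```text
[0.59269537 0.02521123 0.21758599]
bar 4730 [ -1.65571871   3.39098038 -62.12220429] -62.24630698727476 ((-1.6669921875, -0.18692779541015625), (99.60462951660156, 20.071006774902344), 89.91971588134766)
roll 416 [0.44681463 0.22104659 0.01995556] 0.003210986820266376
```

View pics/end.png

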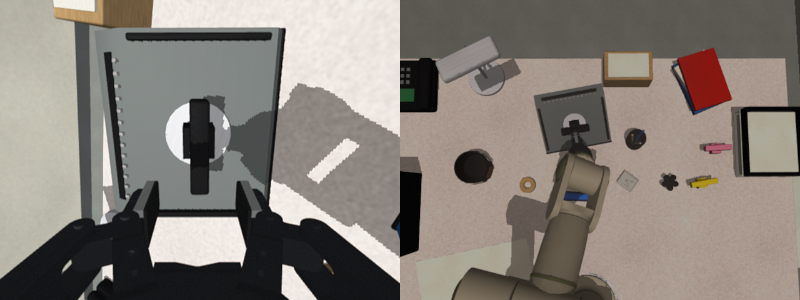

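The left half shows the bar on the boss at (200,145), turned by 72° and with its top 62.2 mm above the seat, so it is home and past the detent. The right half shows the roll flat at (527,184) and the other things where they were.

```bash
python3 -c "
from h import *
print(ticket.close_job())"
```

```text
the job is handed in; nothing more can be done
None
```

The job is handed in at about 22 s: the tape roll lies flat on the desk, and the black handle is fully home, turned clockwise about 72° to its locked position and released. The verdict was not reported back, and I saw no sign that the other things had moved.

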